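# Index the can carousel to the orange can

## Task

Bring the can of orange nuts round to the yellow pointer by working the carousel's red-handled ratchet lever: one full stroke turns it one pocket. Pull each stroke on until you feel the sprung end stop give under a firm pull, without forcing it hard, then take the lever all the way back, and finish with the lever back at rest and the orange can at the pointer. Do not push the carousel or its cans by hand, and leave the other things on the table where they are.

Things in the scene. Friction and masses are not known exactly. Their poses are not given: they have to be found in the camera images.
- indexer: hand-indexed can carousel, fixed to the table. Origin: on its vertical turning axis, at table height; z up. Grey round foot of radius 130 mm. The tray (radius 124 mm, floor at z = 58 mm, rim to 65 mm) has six pockets 60 degrees apart, five of them with 70 mm cans (tops at z = 103 mm); hub 98 mm high. The tray must not be turned by hand, only through the lever
- carousel (a joint): turn of the tray about the axis (rad), counter-clockwise from above is positive, 0 at the start. It stays where it is left (drag 0.35 N m). One full lever stroke brings it on by 60 degrees (1.05 rad); the first stroke up to 0.2 rad more or less, as the end stop is set
- lever (a joint): angle of the ratchet lever about the carousel's axis (rad), 0 at rest, growing counter-clockwise from above. A light spring (under 2 N at the grip) brings it back; a stroke takes up to 4 N. From 0.2 to 0.5 rad on the pawl takes the tray along. On the way back the pawl slips over the next drive pin (down to 0.06 rad): bring the lever right back (below 0.05 rad) to catch the next pocket
- trip (a joint): how far the plunger of the sprung end stop is pushed in (m). The stop is under the tray, out of sight from above; the lever meets it somewhere between 1.25 and 1.51 rad, not known beforehand. A stroke is full from 0.003; beyond 0.009 it is forced. At the grip the force steps up by 5 N on meeting it, then 0.8 N per mm: about 12 N in all (5 mm) is full, 20 N (14 mm) too much
- lever_grip (a point): middle of the upright red grip at the lever's end, 178 mm from the axis, 125 mm above the table. The grip is a round upright bar, 26 mm across, from z = 92 to 156 mm, on a 12 mm steel rod. x points outward from the axis along the lever, z up. Fingers that close along the tangent (y) clear the cans, 57 mm further in
- pointer (a point): place on the tray floor height, 80 mm from the axis, where a can stands when its pocket is at the yellow pointer (a yellow post with a pointed top, 77 mm high, outside the tray 245 degrees counter-clockwise from the machine's x axis); its pocket is empty at the start
- can_orange: clear can of orange nuts with a white lid, 70 mm across, 45 mm high; stands in a pocket two or three strokes away from the pointer. Origin at the centre of its underside, z up
- can_a: clear can of brown nuts with a white lid, 70 mm across, 45 mm high, standing in another pocket. Origin at the centre of its underside
- can_b: clear can of brown nuts with a white lid, 70 mm across, 45 mm high, standing in another pocket. Origin at the centre of its underside
- can_c: clear can of brown nuts with a white lid, 70 mm across, 45 mm high, standing in another pocket. Origin at the centre of its underside
- can_d: clear can of brown nuts with a white lid, 70 mm across, 45 mm high, standing in another pocket. Origin at the centre of its underside
- brush: bystander: flat wooden dust brush, 188 x 36 x 12 mm, lying on the table; origin at the centre of its underside
- scoop: bystander: small steel scoop with a black handle, 155 x 47 x 32 mm; origin at the centre of its underside
- clip: bystander: black spring clip, 31 x 40 x 37 mm; origin at the centre of its underside
- pot_can: bystander: clear can of brown nuts standing on the table away from the carousel, 70 mm across, 45 mm high; origin at the centre of its underside
- glue: bystander: standing glue stick, red, white and green, 25 mm across, 92 mm high; origin at the centre of its underside

How it is judged:
By the outcome, as a careful person would: the job done as asked, in the order asked, and still so for the second after the job is handed in, with the robot touching nothing.
It also fails if it takes over 72 s, if anything falls off the work surface, if the arm or the gripper's body presses on something with over 40 N, if the wrist force passes 120 N, or if a joint passes its speed limit or range.

## Robot

A 7-joint arm with a two-finger parallel gripper is mounted at the origin on a cart in front of the work surface, level with it; the furniture and walls round the work are solid. World frame = base frame: x ahead of the robot, y to its left, z up, the work surface at z = 0. Lengths are in mm, angles in rad, forces in N, time in s.
With the tool pointing down it reaches from about 400 to 875 mm from the base axis. Payload 19.3 kg.
Tool frame: the origin (TCP) lies at the very end of the fingers, on their centre line; the grasp point (between the pads) lies 19 mm behind it (grip_point_offset is the z of the grasp point in the tool frame, in mm); z points along the fingers, x is the direction in which the jaws open and shut, and the axes are right-handed (so a half turn about z gives the same grasp; the last joint's range is limited). The gripper opens to 85 mm and grips with 20 to 120 N. Pads are 22 mm wide; open, the fingers measure 114 mm over their backs; the gripper's body (76 mm by 85 mm) begins 54 mm behind the grasp point. The pads swing forward as they close: fully open they stand 13 mm farther back than shut.
Start: joints at [1.253, 0.521, -0.036, 1.599, 0.021, 1.021, -0.113], TCP at [153.267, -605.908, 231.291] pointing down, gripper open.
Joint ranges: [-2.91, 2.91], [-0.3, 2.13], [-1.5, 1.42], [0.17, 2.43], [-1.26, 4.41], [0.16, 1.93], [-2.52, 2.52]. Speed limits (rad/s): [1.89, 1.89, 2.39, 2.39, 3.01, 3.01, 3.01].

## Interface

Orientations are given as a 3x3 rotation matrix whose columns are the frame's x, y, z axes.
In Python, from workcell import movep, movel, goto_joints, open_gripper, clamp, wait, inverse_kinematics, read_state, camera, PlanningError, finish_job, grip_point_offset gives the robot as it stands. Calls block until the motion is done:
- movep(position, orientation): joint-space move of the TCP to a pose.
- movel(position, frame=None, max_speed=150, guard=None): straight line of the TCP; frame=None keeps the orientation; max_speed is the mean speed in mm/s. With guard (N) it stops when the force on the tool has changed by that much, and returns True; else False.
- goto_joints(angles): joint-space move.
- open_gripper() and clamp(): open the fingers fully, or close them until they stop; the grip force is fixed at half the most.
- wait(seconds).
- inverse_kinematics(position, orientation): joint angles nearest the present ones, or None.
- read_state(): the state.
- camera(name): name is "side" or "top" or "wrist"; returns a dict with "image" (420x560x3 uint8, blue, green, red), "range_z" (420x560 float32, mm along the optical axis (not along the pixel's ray), 0 where there is no reading), "fx", "fy", "cx", "cy" (pixels), "cam_to_world" (4x4, takes a point from camera to world coordinates). Camera axes: x right, y up, looking along -z (the intrinsics and any distortion apply to the point x, -y, -z); pixel columns grow to the right and rows downward; lengths in mm; the calibration is good to about 2 mm. A picture is of the moment at which its call begins.
A pose or a line that the arm cannot do raises PlanningError and nothing moves.
- finish_job(): hands the job in, once; it reports no verdict.
The state is a dict: "time": time; "qpos": joint angles; "qvel": joint speeds; "joint_efforts": joint torques, N m; "eef_pos": TCP position; "tool_rot": TCP orientation; "ft_force": force on the tool from outside, world axes, zero at the start; "torque": the same for the moment, N m; "finger_gap": finger opening in mm.
Only numpy, scipy, OpenCV 4.12 (cv2) and the standard library are available. Lean on these libraries where they do the work, as an engineer would, in place of code of your own. Each camera call takes 0.05 s, during which the arm holds its last target.

## Working session

There is one attempt and no reset: what is moved stays moved. The work goes in short steps, each a Python script; the robot and the scene stay as the last script left them, time stands still between calls to the robot, and variables do not carry over. Pictures are saved under pics/ and viewed, and the job is handed in when it is done.

```bash
mkdir -p pics; ls
python3 - <<'E'
from workcell import *
import cv2,numpy as np
s=read_state();print(s, grip_point_offset)
for n in("top","side"):
    c=camera(n);cv2.imwrite(f"pics/{n}0.png",c["image"]);np.savez(f"{n}0.npz",**c)
    print(n,c["fx"],c["fy"],c["cx"],c["cy"],[k for k in c]);print(c["cam_to_world"].round(3))
E
```

```text
pics
{'time': 0.0, 'qpos': array([ 1.25281012,  0.52204031, -0.03632474,  1.60001844,  0.02116825,
        1.02112858, -0.11281873]), 'qvel': array([-1.52268786e-03, -4.17951402e-05,  1.25559575e-03,  5.13741616e-04,
       -4.52685762e-04,  3.86211856e-05, -9.36111734e-04]), 'joint_efforts': array([-9.40884238e-04, -9.27139807e+01,  1.97933011e+00, -3.69951832e+01,
        1.78087084e-02,  8.07208009e-03, -4.91092931e-05]), 'eef_pos': array([ 153.16755315, -605.5707815 ,  230.70564033]), 'tool_rot': array([[ 2.45212185e-01, -9.69469369e-01, -3.57241591e-04],
       [-9.69468680e-01, -2.45212437e-01,  1.15711641e-03],
       [-1.20938900e-03,  6.25954897e-05, -9.99999267e-01]]), 'ft_force': array([-0.33441117,  0.66205444,  0.71977213]), 'torque': array([-0.02980295, -0.01978088,  0.03595144]), 'finger_gap': 85.57173915225415} -18.700000000000003
top 477.5200273751035 477.5200273751035 284.4347522181203 207.79967484028396 ['image', 'range_z', 'fx', 'fy', 'cx', 'cy', 'cam_to_world']
[[-9.100000e-02  9.740000e-01 -2.090000e-01  2.095140e+02]
 [-9.960000e-01 -9.000000e-02  1.800000e-02  2.049300e+01]
 [-1.000000e-03  2.090000e-01  9.780000e-01  1.379628e+03]
 [ 0.000000e+00  0.000000e+00  0.000000e+00  1.000000e+00]]
side 422.44928743637604 422.44928743637604 282.881079679624 211.24486522302033 ['image', 'range_z', 'fx', 'fy', 'cx', 'cy', 'cam_to_world']
[[-9.99000e-01 -3.80000e-02  2.80000e-02  4.92289e+02]
 [ 4.40000e-02 -5.26000e-01  8.50000e-01  8.25979e+02]
 [-1.70000e-02  8.50000e-01  5.27000e-01  6.34836e+02]
 [ 0.00000e+00  0.00000e+00  0.00000e+00  1.00000e+00]]
```

View pics/top0.png

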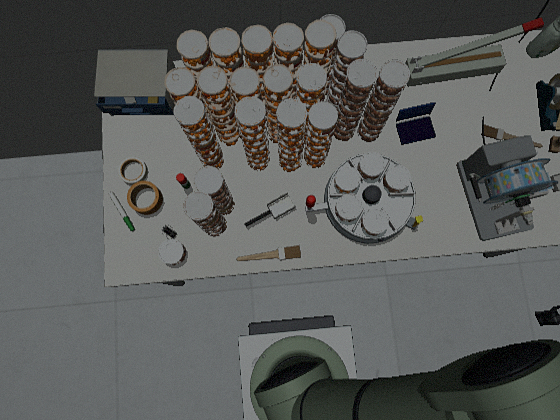

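View pics/side0.png

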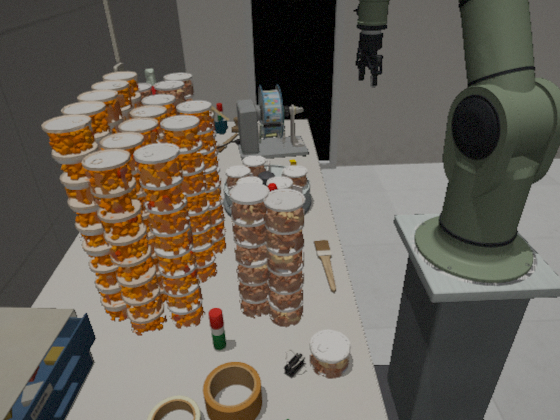

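```bash
cat > h.py <<'E'
import numpy as np,cv2
def cloud(c):
    h,w=c["range_z"].shape;u,v=np.meshgrid(np.arange(w),np.arange(h));z=c["range_z"].astype(float)
    p=np.stack([(u-c["cx"])/c["fx"]*z,-(v-c["cy"])/c["fy"]*z,-z,np.ones_like(z)],-1)@np.array(c["cam_to_world"]).T
    return p[...,:3]
E
python3 - <<'E'
from h import *
from scipy.optimize import least_squares
c=dict(np.load("top0.npz"));P=cloud(c);im=c["image"]
hsv=cv2.cvtColor(im,cv2.COLOR_BGR2HSV)
for n,(u,v) in dict(hub=(372,195),grip=(310,200),ptr=(419,219),glue=(182,178),pot=(172,251),table=(330,265)).items(): print(n,P[v,u].round(1))
R=((hsv[...,0]<8)|(hsv[...,0]>172))&(hsv[...,1]>150)&(hsv[...,2]>60);R[:,:290]=0;R[:,330:]=0;R[:180]=0;R[220:]=0
print("red",R.sum(),P[R].round(0)[::6].tolist())
Y=(abs(hsv[...,0].astype(int)-28)<8)&(hsv[...,1]>120);Y[:,:400]=0;Y[:,440:]=0;Y[:200]=0;Y[240:]=0
print("yel",Y.sum(),P[Y].round(0)[::4].tolist())
cv2.imwrite("pics/crop.png",cv2.resize(im[140:260,270:440],None,fx=4.5,fy=4.5,interpolation=cv2.INTER_CUBIC))
# lids: white with z 95..110
W=(hsv[...,1]<60)&(abs(P[...,2]-103)<6);W[:,:320]=0;W[:,425:]=0;W[:145]=0;W[250:]=0
n,l,st,ce=cv2.connectedComponentsWithStats(W.astype(np.uint8))
for i in range(1,n):
    if st[i,4]>40: print("lid",st[i,4],ce[i].round(),P[l==i].mean(0).round(1))
E
```

```text
hub [ 496.  -246.7  101. ]
grip [485.1 -71.1 156.5]
ptr [ 421.7 -373.2   75.2]
glue [594.9 273.7  93. ]
pot [399.8 321.2  44.1]
table [ 323.9 -120.4    0.7]
red 58 [[497.0, -67.0, 154.0], [495.0, -64.0, 153.0], [493.0, -80.0, 156.0], [491.0, -75.0, 153.0], [488.0, -69.0, 158.0], [488.0, -85.0, 148.0], [485.0, -76.0, 156.0], [483.0, -71.0, 155.0], [483.0, -66.0, 145.0], [480.0, -69.0, 143.0]]
yel 46 [[430.0, -371.0, 77.0], [429.0, -363.0, 73.0], [427.0, -374.0, 76.0], [425.0, -369.0, 73.0], [424.0, -380.0, 74.0], [422.0, -373.0, 75.0], [419.0, -364.0, 77.0], [418.0, -375.0, 78.0], [417.0, -367.0, 74.0], [416.0, -378.0, 74.0], [413.0, -372.0, 77.0], [412.0, -370.0, 51.0]]
lid 473 [372. 163.] [ 586.3 -257.6  102.7]
lid 485 [398. 177.] [ 540.6 -324.1  102.6]
lid 491 [347. 178.] [ 550.8 -184.9  102.4]
lid 508 [349. 206.] [ 470.4 -178.5  102.3]
lid 510 [375. 220.] [ 424.9 -246.   102.5]
```

View pics/crop.png

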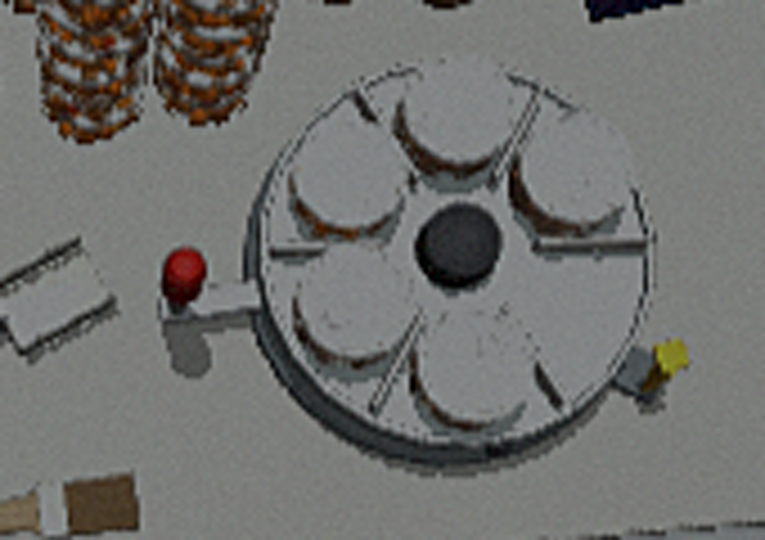

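Run:
```python
from h import *
from workcell import *
from scipy.optimize import least_squares
c=dict(np.load("top0.npz"));P=cloud(c);im=c["image"];hsv=cv2.cvtColor(im,cv2.COLOR_BGR2HSV)
L=np.array([[586.3,-257.6],[550.8,-184.9],[470.4,-178.5],[424.9,-246.],[540.6,-324.1]])
s=least_squares(lambda p:(L-p[:2]-80*np.c_[np.cos(p[2]+np.pi/3*np.array([0,1,2,3,-1])),np.sin(p[2]+np.pi/3*np.array([0,1,2,3,-1]))]).ravel(),[505,-251,0])
print("axis",s.x,"res",s.fun.round(1))
A=s.x[:2]
# tray rim circle z 58..68 by algebra: points with radius 115..
m=(abs(P[...,2]-65)<3);d=np.hypot(P[...,0]-A[0],P[...,1]-A[1]);m&=(d>110)&(d<135)
Q=P[m][:,:2];dd=Q-A;a=np.degrees(np.arctan2(dd[:,1],dd[:,0]))
for k in range(-180,180,30):
    q=(a>=k)&(a<k+30)
    if q.sum(): print(k,q.sum(),np.percentile(np.hypot(*dd[q].T),98).round(1),end=' ; ')
m=(P[...,2]>140)&(P[...,2]<175)&(np.hypot(P[...,0]-486,P[...,1]+73)<30)
g=P[m];print("\ngrip n",m.sum(),g.mean(0),np.percentile(g[:,:2],[2,50,98],axis=0))
t=g[g[:,2]>152];print("top",len(t),t.mean(0),(t.max(0)+t.min(0))/2, np.hypot(*(t.mean(0)[:2]-A)))
for nm,p in(("grip",t.mean(0)[:2]),("ptr",np.array([421,-371]))):
    d=p-A;print(nm,np.hypot(*d),np.degrees(np.arctan2(d[1],d[0])))
# saturation/hue below each lid
for l in L:
    w=(np.hypot(P[...,0]-l[0],P[...,1]-l[1])<42)&(P[...,2]>66)&(P[...,2]<97)&(hsv[...,1]>80)
    print(l,w.sum(),np.median(im[w],axis=0),np.median(hsv[w],axis=0), np.percentile(hsv[w][:,2],90))
c=dict(np.load("side0.npz"));cv2.imwrite("pics/crops.png",cv2.resize(c["image"][140:230,200:330],None,fx=6,fy=6,interpolation=cv2.INTER_CUBIC))
g=t.mean(0)[:2];u=(g-A)/np.hypot(*(g-A));ph0=np.arctan2(u[1],u[0])
for sg in(1,-1):
  for z in(106,250):
    o=[]
    for th in np.linspace(0,1.6,9):
        f=ph0+th;X=sg*np.array([-np.sin(f),np.cos(f),0]);Z=np.array([0,0,-1.]);R=np.c_[X,np.cross(Z,X),Z]
        q=inverse_kinematics([A[0]+178*np.cos(f),A[1]+178*np.sin(f),z],R);o.append(q)
    print(sg,z);[print(None if q is None else np.round(q,2)) for q in o]
```

```text
axis [ 5.05610572e+02 -2.51455943e+02 -7.30086621e-02] res [ 0.9 -0.3  0.2  0.4 -0.4  0.9 -0.9 -0.4  0.1 -0.6]
-180 30 124.2 ; -150 26 124.0 ; -120 31 123.7 ; -90 12 124.1 ; -60 18 124.3 ; -30 8 124.2 ; 0 29 124.3 ; 30 31 124.4 ; 60 27 124.5 ; 90 33 124.4 ; 120 32 124.2 ; 150 33 124.6 ; 
grip n 73 [488.45038036 -73.72508211 152.06035145] [[478.57046572 -85.38624863]
 [487.97976483 -73.62544628]
 [499.36288184 -63.4712111 ]]
top 44 [489.84485245 -73.57243429 154.99649331] [489.95241012 -73.45584437 156.34001106] 178.58079585328744
grip 178.58079585328744 95.06486005570198
ptr 146.45726505229607 -125.2899943423739
[ 586.3 -257.6] 34 [21.5 28.5 40.5] [ 11.  129.5  40.5] 51.4
[ 550.8 -184.9] 27 [19. 35. 56.] [ 13. 161.  56.] 72.4
[ 470.4 -178.5] 13 [20. 23. 35.] [ 14. 107.  35.] 48.400000000000006
[ 424.9 -246. ] 13 [15. 22. 35.] [ 11. 146.  35.] 47.60000000000001
[ 540.6 -324.1] 54 [21.5 27.  37. ] [ 11.  122.5  37. ] 52.0
1 106
[-0.42  0.6   0.63  2.07 -0.58  0.65 -2.46]
[-0.22  0.5   0.35  2.14 -0.32  0.55 -2.49]
[ 0.03  0.44  0.07  2.2  -0.06  0.51 -2.51]
[ 0.12  0.41  0.02  2.25 -0.
[... 743 characters left out ...]
49 -0.61  2.17  0.48  0.61  0.1 ]
[ 0.64  0.46 -0.63  2.23  0.5   0.59  0.33]
[ 0.72  0.44 -0.63  2.27  0.49  0.56  0.61]
[ 0.81  0.44 -0.63  2.28  0.49  0.56  0.89]
[ 0.92  0.45 -0.65  2.27  0.51  0.57  1.17]
[ 1.04  0.47 -0.7   2.24  0.54  0.6   1.42]
[ 1.14  0.51 -0.74  2.18  0.58  0.65  1.67]
-1 250
[ 0.54  0.35 -0.65  1.89  0.25  0.99 -0.13]
[ 0.61  0.3  -0.68  1.96  0.23  0.96  0.11]
[ 0.69  0.25 -0.71  2.03  0.2   0.93  0.36]
[ 0.79  0.21 -0.73  2.08  0.17  0.92  0.64]
[ 0.89  0.18 -0.75  2.11  0.15  0.91  0.94]
[ 1.    0.17 -0.78  2.12  0.15  0.9   1.23]
[ 1.1   0.18 -0.79  2.11  0.16  0.91  1.51]
[ 1.19  0.21 -0.8   2.09  0.19  0.92  1.77]
[ 1.27  0.26 -0.83  2.04  0.24  0.94  2.  ]
```

View pics/crops.png

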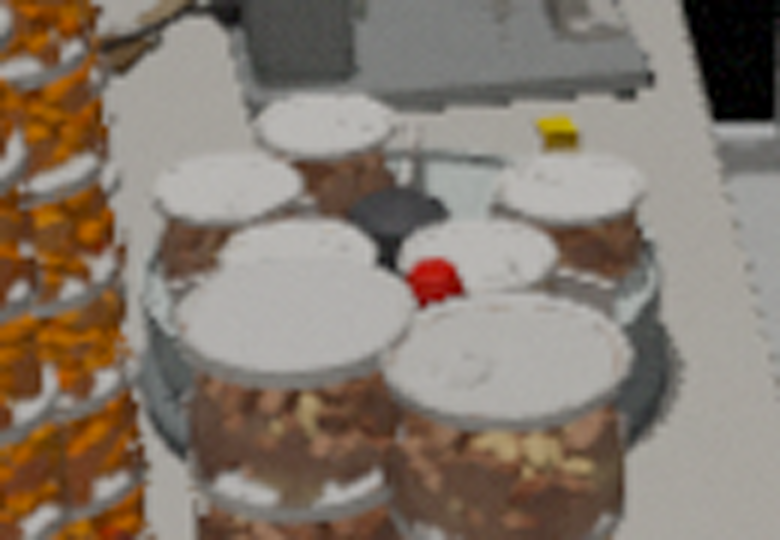

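```bash
cat >> h.py <<'E'
A=np.array([505.6,-251.5]);PH0=np.radians(95.06);RG=178.
def pose(th,z=106.,r=RG):
    f=PH0+th;X=-np.array([-np.sin(f),np.cos(f),0]);Z=np.array([0,0,-1.])
    return np.array([A[0]+r*np.cos(f),A[1]+r*np.sin(f),z]),np.c_[X,np.cross(Z,X),Z]
def st(s):
    d=s["eef_pos"][:2]-A;f=np.arctan2(d[1],d[0]);F=s["ft_force"]
    er=np.array([np.cos(f),np.sin(f)]);et=np.array([-er[1],er[0]])
    return (f-PH0+np.pi)%(2*np.pi)-np.pi,np.hypot(*d),F[:2]@et,F[:2]@er,F[2]
E
python3 - <<'E'
from h import *
from workcell import *
movep(*pose(0,205))
s=read_state();print(s["time"],np.round(st(s),3),s["qpos"].round(2),s["eef_pos"])
c=camera("wrist");cv2.imwrite("pics/w1.png",c["image"])
c=camera("top");cv2.imwrite("pics/t1.png",c["image"])
E
```

```text
2.35 [ 1.0000e-03  1.7702e+02 -1.2370e+00  1.4200e-01  1.0000e-01] [ 0.52  0.41 -0.63  1.94  0.3   0.89 -0.18] [489.8917536  -75.17784231 204.93616575]
```

View pics/w1.png

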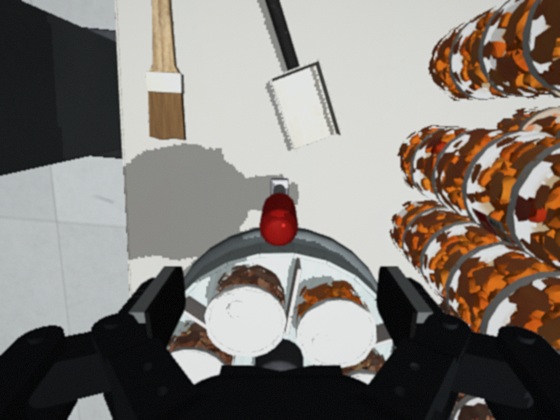

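The wrist view shows the red grip at (279,218), centred between the fingers. The can behind it on the right (330,295) holds orange nuts and the left one (250,278) brown, so three strokes are needed.

Run:
```python
from h import *
from workcell import *
print(movel(pose(0)[0],guard=8))
s=read_state();print(s["time"],np.round(st(s),3))
clamp();wait(.2)
for i in range(3):
    s=read_state();print(s["time"],np.round(st(s),2),s["finger_gap"],s["eef_pos"]);wait(.1)
t0=s["time"]
for th in(.1,.2):
    g=movel(*pose(th),max_speed=100,guard=11);s=read_state();print(g,s["time"],np.round(st(s),3))
```

```text
False
3.2583 [-2.00000e-03  1.77999e+02  6.36000e-01  2.16000e-01  1.56000e-01]
4.0417 [  0.   177.97   3.91   0.57  10.2 ] 24.711266126184725 [489.72525239 -74.2362637  106.3667729 ]
4.1417 [  0.   177.93   5.16   0.87  10.49] 24.448823362536906 [489.711305   -74.27594669 106.37455353]
4.2417 [  0.   177.92   4.03   0.83   9.36] 24.87377682237528 [489.7244506  -74.28539139 106.3680172 ]
False 4.6667 [ 1.00000e-01  1.78125e+02 -2.88000e-01  3.32000e+00  6.63700e+00]
True 4.925 [ 2.06000e-01  1.78399e+02  9.80000e-02 -5.70000e-02  7.05800e+00]
```

Run:
```python
from h import *
from workcell import *
def rd(n=6):
    o=[]
    for i in range(n): s=read_state();o.append(st(s));wait(.02)
    return s["time"],np.mean(o,0).round(3),np.std(o,0).round(2)[2:]
print(rd())
for th in(.4,.6,.8,1.0,1.15):
    movel(*pose(th),max_speed=100);print(th,*rd())
```

```text
(5.0083, array([  0.205, 178.423,   0.415,   0.734,   8.636]), array([0.31, 0.56, 0.94]))
0.4 5.6 [3.98000e-01 1.78796e+02 1.06000e-01 1.03170e+01 1.27980e+01] [0.33 0.3  0.79]
0.6 6.2083 [  0.599 179.182  -0.999  15.404  20.209] [0.53 0.21 0.33]
0.8 6.8167 [  0.8   179.58   -2.142  19.538  27.68 ] [0.45 0.24 0.53]
1.0 7.425 [  1.002 179.933  -2.634  21.404  33.284] [0.58 0.43 0.47]
1.15 7.9417 [  1.152 180.128  -3.098  21.056  35.632] [0.27 0.49 0.37]
```

Run:
```python
from h import *
from workcell import *
def rd(n=6):
    o=[]
    for i in range(n): s=read_state();o.append(st(s));wait(.02)
    return s["time"],np.mean(o,0).round(3),np.std(o,0).round(2)[2:]
s=read_state();print(s["eef_pos"],s["tool_rot"].round(4),pose(1.15)[1].round(4),s["torque"],s["finger_gap"])
movel(*pose(1.15,z=s["eef_pos"][2]+.5,r=180.3),max_speed=50);s=read_state();print(s["eef_pos"],s["torque"],rd())
```

```text
[ 335.26473947 -192.97343917  106.1330713 ] [[ 3.265e-01  9.452e-01 -4.100e-03]
 [ 9.452e-01 -3.265e-01 -4.000e-04]
 [-1.800e-03 -3.800e-03 -1.000e+00]] [[ 0.3264  0.9452  0.    ]
 [ 0.9452 -0.3264  0.    ]
 [-0.      0.     -1.    ]] [2.02339707 3.82066699 0.24787746] 24.39487576589351
[ 335.31806556 -192.52988563  106.55442721] [ 0.24383914 -0.46984564  0.196316  ] (8.2917, array([  1.149, 180.183,  -2.581,  -2.408,  -7.571]), array([0.36, 0.51, 0.81]))
```

```bash
cat >> h.py <<'E'
from workcell import *
Z=106.5
def rr(th): return 178.05+1.9*th
def P(th): return pose(th,z=Z,r=rr(th))
def rd(n=5):
    o=[]
    for i in range(n): s=read_state();o.append(st(s));wait(.015)
    return s["time"],np.mean(o,0).round(3),np.std(o,0).round(2)[2:]
def press(th,target=-12.,step=.012,lim=1.62,fine=.006,thr=-6.):
    """small steps forward until the mean tangential force reaches target"""
    hist=[]
    while th<lim:
        movel(*P(th),max_speed=40);r=rd();hist.append((th,r));F=r[1][2]
        print(round(th,3),*r)
        if F<=target: break
        th+= fine if F<thr else step
    return th,hist
E
python3 - <<'E'
from h import *
print(press(1.17,target=-11.8)[0])
E
```

```text
1.17 8.625 [  1.169 180.202  -3.027  -1.141  -3.499] [0.81 0.25 0.47]
1.182 8.9583 [  1.182 180.225  -3.361  -1.653  -3.083] [0.49 0.23 0.44]
1.194 9.2917 [  1.194 180.241  -3.475  -2.412  -2.766] [0.39 0.23 0.72]
1.206 9.625 [  1.206 180.259  -3.581  -2.581  -3.159] [0.16 0.35 0.41]
1.218 9.9583 [  1.218 180.268  -3.585  -3.515  -3.611] [0.33 0.77 0.59]
1.23 10.2917 [  1.23  180.265  -3.458  -3.568  -3.515] [0.28 0.31 0.49]
1.242 10.625 [  1.241 180.288  -3.723  -3.562  -3.384] [0.44 0.41 0.44]
1.254 10.9583 [  1.253 180.316  -3.609  -3.831  -3.57 ] [0.46 0.52 0.47]
1.266 11.2917 [  1.265 180.322  -3.622  -3.983  -3.784] [0.86 0.21 0.36]
1.278 11.625 [  1.275 180.327  -8.293  -3.752  -2.943] [0.41 0.16 0.35]
1.284 11.9583 [  1.28  180.345  -9.824  -3.607  -2.574] [0.21 0.64 0.29]
1.29 12.2917 [  1.285 180.334 -10.614  -3.141  -2.637] [0.56 0.51 0.6 ]
1.296 12.625 [  1.291 180.343 -10.94   -3.708  -1.928] [0.36 0.26 0.55]
1.302 12.9583 [  1.296 180.363 -11.47   -3.099  -1.579] [0.23 0.27 0.29]
1.308 13.2917 [  1.302 180.351 -12.582  -3.437  -1.359] [0.19 0.72 0.31]
1.308
```

Run:
```python
from h import *
for th in(1.1,.9,.7,.5,.3,.1,0.0):
    movel(*P(th),max_speed=110);print(th,*rd(3))
s=read_state();print(s["finger_gap"],s["eef_pos"])
for n in("top","wrist"):
    c=camera(n);cv2.imwrite(f"pics/{n}_s1.png",c["image"]);np.savez(f"{n}_s1.npz",**c)
c=dict(np.load("top_s1.npz"));im=c["image"]
cv2.imwrite("pics/crop1.png",cv2.resize(im[140:260,270:440],None,fx=4.5,fy=4.5,interpolation=cv2.INTER_CUBIC))
```

```text
1.1 13.8333 [  1.099 180.145  -2.276  -2.716  -3.159] [0.26 0.37 0.61]
0.9 14.3583 [ 9.02000e-01  1.79845e+02 -1.82400e+00 -1.70000e-02  1.71000e-01] [0.16 0.23 0.13]
0.7 14.8833 [  0.703 179.494  -1.196   2.612   2.915] [0.61 0.65 0.63]
0.5 15.4083 [  0.503 179.047  -0.855   4.958   3.575] [0.59 0.13 0.56]
0.3 15.9333 [  0.305 178.598  -0.317   4.945   3.509] [0.27 0.47 0.7 ]
0.1 16.4583 [ 1.05000e-01  1.78085e+02 -8.96000e-01  5.68800e+00  2.73200e+00] [0.86 0.57 0.82]
0.0 16.8167 [7.00000e-03 1.77844e+02 7.60000e-01 6.28800e+00 3.82500e+00] [0.25 0.36 0.18]
24.05680494827877 [488.65061481 -74.47854601 106.49139486]
```

View pics/crop1.png

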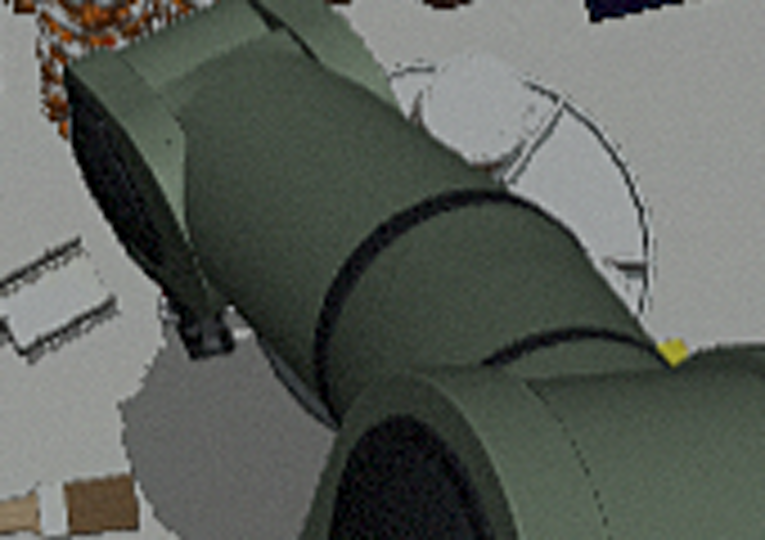

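View pics/wrist_s1.png

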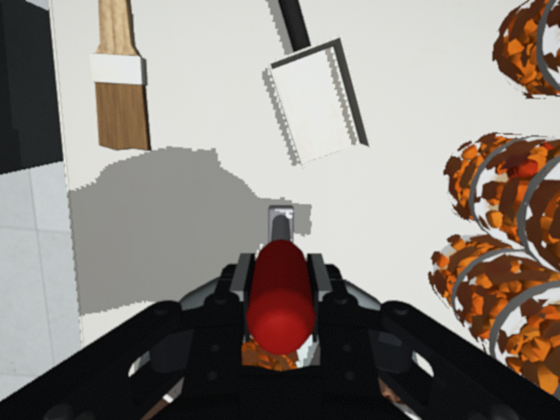

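Stroke 1 worked: the empty pocket moved counter-clockwise to the right of the tray, and orange nuts now show just inside the lever at (270,355) in the wrist view. Next is stroke 2.

```bash
cat > stroke.py <<'E'
from h import *
movel(*P(-.004),max_speed=30);print(*rd(3))
for th in(.2,.4,.6,.8,1.0,1.15,1.24):
    movel(*P(th),max_speed=100);print(th,*rd(2))
th,h=press(1.26,target=-11.8)
for th in(1.1,.9,.7,.5,.3,.1,-0.004):
    movel(*P(th),max_speed=110)
print(*rd(5));s=read_state();print(s["finger_gap"],s["eef_pos"])
E
python3 stroke.py
python3 - <<'E'
from h import *
c=camera("top");cv2.imwrite("pics/t_s2.png",cv2.resize(c["image"][140:260,270:440],None,fx=4.5,fy=4.5))
E
```

```text
17.2167 [5.00000e-03 1.77838e+02 1.88000e+00 6.65300e+00 3.64500e+00] [0.37 0.15 0.41]
0.2 17.7667 [  0.209 178.349  -1.161   5.482   1.083] [0.02 0.03 0.45]
0.4 18.3083 [  0.405 178.837  -1.321   4.341   0.587] [0.38 0.51 0.13]
0.6 18.85 [  0.601 179.262  -0.631   3.928   2.644] [0.69 0.26 0.27]
0.8 19.3917 [  0.801 179.647  -1.97    3.623   3.948] [0.08 0.09 0.25]
1.0 19.9333 [  1.001 179.97   -2.332   3.864   3.786] [0.23 0.24 0.08]
1.15 20.3833 [  1.151 180.158  -2.203   2.284   3.584] [0.51 0.23 0.15]
1.24 20.725 [  1.24  180.242  -2.775   0.961   1.794] [0.56 0.43 0.  ]
1.26 21.0583 [  1.258 180.286  -3.496  -0.254  -0.402] [0.42 0.6  1.02]
1.272 21.3917 [  1.27  180.314  -5.442  -0.468  -0.615] [0.52 0.56 0.44]
1.284 21.725 [ 1.28000e+00  1.80306e+02 -9.01600e+00 -1.12000e-01  0.00000e+00] [0.54 0.46 0.45]
1.29 22.0583 [  1.285 180.326  -9.989  -0.323   0.306] [0.39 0.59 0.36]
1.296 22.3917 [  1.291 180.314 -10.645  -0.476   0.478] [0.36 0.27 0.47]
1.302 22.725 [  1.297 180.322 -11.691  -0.44    0.94 ] [0.41 0.26 0.39]
1.308 23.0583 [  1.302 180.343 -12.468  -0.581   0.892] [0.51 0.27 0.54]
26.325 [ -0.    177.818   5.114   8.247   6.96 ] [0.62 0.64 0.48]
24.244252123251133 [489.87669156 -74.356665   106.46957841]
```

View pics/t_s2.png

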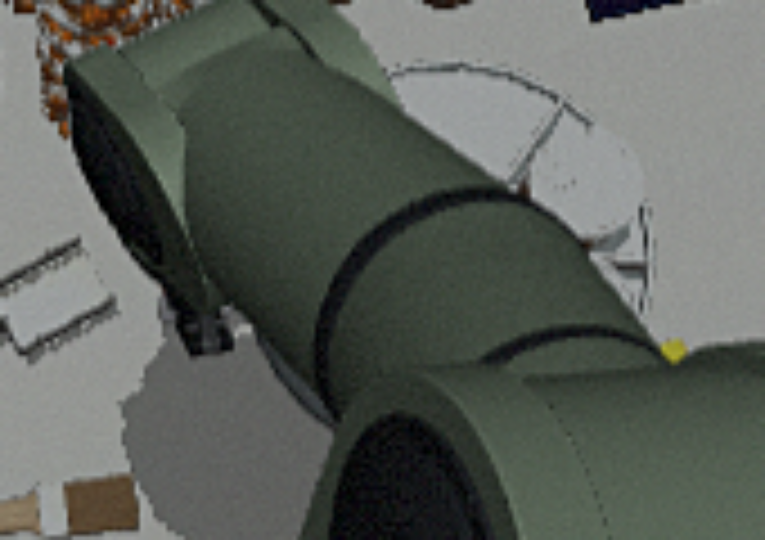

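Stroke 2 is good: the empty pocket is now at the top, around (440,120), and it has moved 60° again. Next is stroke 3, then release, retract and look from clear.

```bash
python3 stroke.py
python3 - <<'E'
from h import *
open_gripper();wait(.2);s=read_state();print(s["time"],np.round(st(s),3),s["finger_gap"])
movel(pose(0,z=220.)[0],max_speed=120)
goto_joints([1.253,.521,-.036,1.599,.021,1.021,-.113])
print(read_state()["time"])
c=camera("top");np.savez("top3.npz",**c);im=c["image"];Q=cloud(c)
cv2.imwrite("pics/t3.png",cv2.resize(im[140:260,270:440],None,fx=4.5,fy=4.5,interpolation=cv2.INTER_CUBIC))
cv2.imwrite("pics/top3.png",im)
c2=camera("side");cv2.imwrite("pics/side3.png",cv2.resize(c2["image"][140:230,200:330],None,fx=6,fy=6,interpolation=cv2.INTER_CUBIC))
hsv=cv2.cvtColor(im,cv2.COLOR_BGR2HSV)
W=(hsv[...,1]<60)&(abs(Q[...,2]-103)<6);W[:,:320]=0;W[:,425:]=0;W[:145]=0;W[250:]=0
n,l,sx,ce=cv2.connectedComponentsWithStats(W.astype(np.uint8))
for i in range(1,n):
    if sx[i,4]>40:
        m=Q[l==i].mean(0);d=m[:2]-A
        w=(np.hypot(Q[...,0]-m[0],Q[...,1]-m[1])<42)&(Q[...,2]>66)&(Q[...,2]<97)&(hsv[...,1]>80)
        print(sx[i,4],m.round(1),np.hypot(*d).round(1),np.degrees(np.arctan2(d[1],d[0])).round(2),np.median(im[w],axis=0))
m=(Q[...,2]>152)&(Q[...,2]<175)&(np.hypot(Q[...,0]-486,Q[...,1]+73)<40)
g=Q[m].mean(0);d=g[:2]-A;print("grip",g,np.hypot(*d),np.degrees(np.arctan2(d[1],d[0])))
m=(Q[...,2]>66)&(Q[...,2]<85)&(np.hypot(Q[...,0]-421,Q[...,1]+371)<25)
g=Q[m];d=(g.max(0)+g.min(0))[:2]/2-A;print("ptr",m.sum(),np.hypot(*d),np.degrees(np.arctan2(d[1],d[0])))
E
```

```text
26.675 [  0.    177.802   4.866   8.923   5.778] [0.07 0.16 0.59]
0.2 27.225 [  0.204 178.299  -0.719   9.318   1.499] [0.32 0.04 0.44]
0.4 27.7667 [  0.405 178.777  -1.257   9.922   3.13 ] [0.31 0.2  0.7 ]
0.6 28.3083 [  0.606 179.233  -2.6     8.689   3.394] [0.14 0.59 0.09]
0.8 28.85 [  0.807 179.645  -3.155   5.028   1.982] [0.43 0.52 0.35]
1.0 29.3917 [  1.002 179.972  -3.212   1.698  -1.095] [0.22 0.74 0.34]
1.15 29.8417 [  1.147 180.176  -2.576   0.237  -0.708] [0.34 0.31 0.08]
1.24 30.1833 [  1.237 180.267  -2.702  -1.369  -2.287] [0.3  0.35 0.08]
1.26 30.5167 [  1.257 180.297  -3.255  -1.655  -3.286] [0.38 0.71 0.7 ]
1.272 30.85 [  1.27  180.294  -5.054  -1.797  -2.367] [0.59 0.32 0.36]
1.284 31.1833 [  1.28  180.309  -9.033  -1.41   -1.693] [0.28 0.52 0.29]
1.29 31.5167 [  1.285 180.32   -9.991  -1.513  -1.305] [0.54 0.37 0.6 ]
1.296 31.85 [  1.29  180.323 -10.723  -1.017  -1.732] [0.27 0.58 0.22]
1.302 32.1833 [  1.296 180.343 -11.61   -0.86   -1.142] [0.48 0.39 0.34]
1.308 32.5167 [  1.302 180.348 -12.488  -1.127  -1.258] [0.41 0.36 0.45]
35.7833 [2.00000e-03 1.77821e+02 3.81400e+00 9.03900e+00 5.49700e+00] [0.29 0.73 0.38]
24.25031593957818 [489.53040438 -74.41266094 106.47529041]
36.6167 [-4.0000e-03  1.7806e+02 -8.3500e-01 -2.7100e-01 -3.1700e-01] 85.58205239671013
39.9667
487 [ 585.  -267.3  102.5] 81.0 -11.28 [21.5 28.5 42. ]
491 [ 531.4 -328.5  102.5] 81.2 -71.49 [16.  22.5 34.5]
500 [ 479.2 -174.3  102.7] 81.6 108.87 [15. 23. 34.]
510 [ 452.4 -312.6  102.2] 81.1 -131.05 [12. 31. 54.]
520 [ 426.  -235.7  102.5] 81.2 168.81 [16.5 23.  33. ]
grip [489.27337588 -73.88871283 155.08236444] 178.36010760841637 95.25205992269447
ptr 51 142.53264848252587 -124.26374713510931
```

View pics/t3.png

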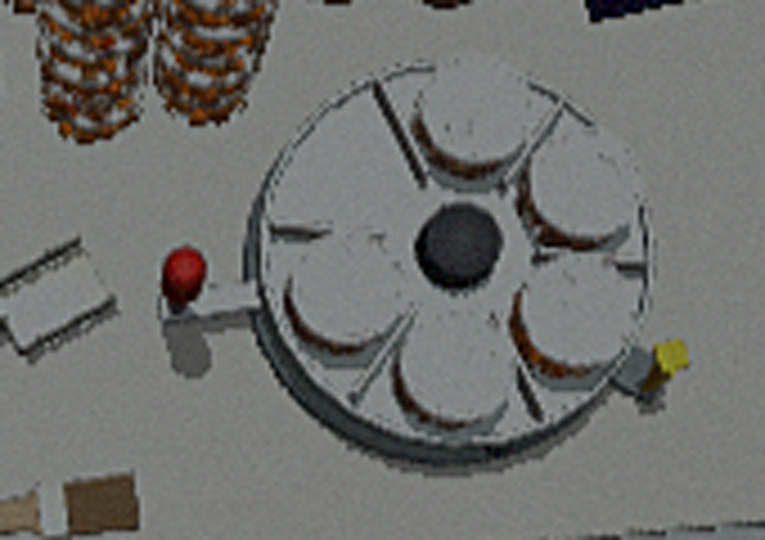

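View pics/top3.png

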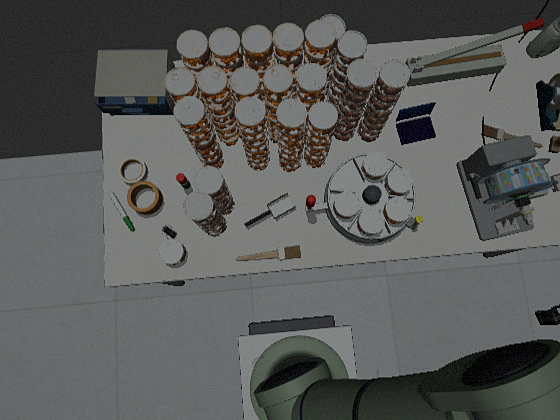

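View pics/side3.png

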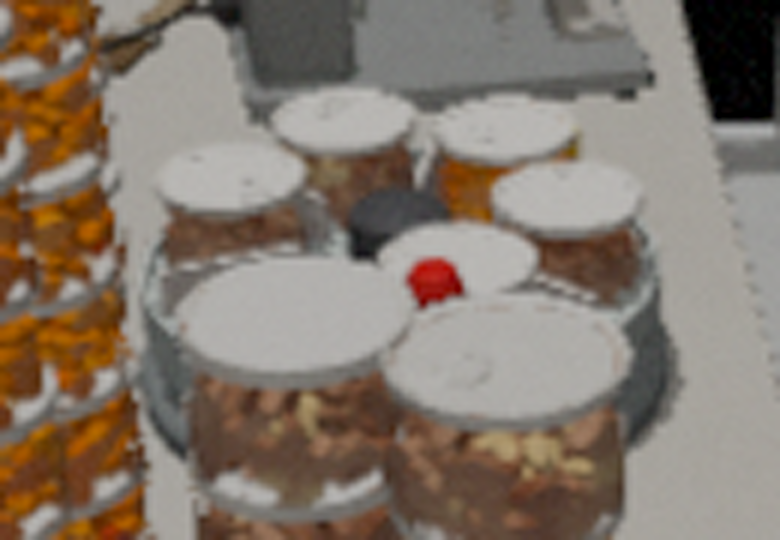

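Run:
```python
from h import *
print(read_state()["time"]);print(finish_job())
```

```text
40.0667
the job is handed in; nothing more can be done
None
```

I gripped the red lever and made three full strokes. The orange can now stands in the pocket at the yellow pointer, and I handed the job in at 40 s of the 72 s allowed.

- **Strokes:** On each stroke I met the end stop at about 1.27 rad. I pulled about 5 mm past it to about 12.5 N at the grip, above the 3 mm needed for a full stroke and below the 9 mm that counts as forced. I brought the lever right back to about 0 rad each time.
- **Last checks:** With the arm clear, the top and side views show the lever at rest, 95.3° against 95.1° at the start. The scoop and brush look unmoved; I compared them by eye, not by measurement.
- **Disagreement:** The orange can is at −131°, while I measured the pointer at −124° to −125°, so the can sits 6–7° short, about 9 mm along its circle. The tray turned 3.02 rad in all, 0.12 rad less than three exact pockets. That is within the ±0.2 rad allowed for the first stroke, so I did not force the stop to correct it.
- **Side loads:** On the first stroke the arm also carried about 21 N radially and 36 N vertically, because my estimate of the axis was about 2 mm off. I corrected the path, and later strokes stayed within about 10 N radially and 7 N vertically.

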